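# Push a carton under the spring flap of a parcel chute

## Robot

A 6-joint arm with a two-finger parallel gripper is mounted at the origin on the work surface. World frame = base frame: x ahead of the robot, y to its left, z up, the work surface at z = 0. Lengths are in m, angles in rad, forces in N, time in s.
With the tool pointing down it reaches from about 0.225 to 0.875 m from the base axis. Payload 3.4 kg.
Tool frame: the origin (TCP) lies at the very end of the fingers, on their centre line; the grasp point (between the pads) lies 19 mm behind it; z points along the fingers, y is the direction in which the jaws open and shut (so a half turn about z gives the same grasp; the last joint's range is limited). The gripper opens to 85 mm and grips with 20 to 120 N. Pads are 22 mm wide; open, the fingers measure 114 mm over their backs; the gripper's body (76 mm by 85 mm) begins 54 mm behind the grasp point. The pads swing forward as they close: fully open they stand 13 mm farther back than shut.
Start: joints at [1.072, 0.276, 1.505, -0, 1.361, -0.121], TCP at [0.212, 0.534, 0.231] pointing down, gripper open.
Joint ranges: [-2.89, 2.89], [-0.75, 2.08], [0.22, 2.7], [-1.18, 4.32], [0.11, 2.71], [-2.7, 2.7]. Speed limits (rad/s): [2.57, 2.57, 3.14, 3.14, 3.14, 3.14].

## Interface

Orientations are given as a unit quaternion [w, x, y, z].
In Python, from rig import get_state, get_image, calibration, sign_off gives the robot as it stands. The module is installed in compiled form; this text tells all that it offers.
- The arm moves only by the tool drive_tool, never from a script. Its argument "targets" is one flat list of numbers, 7 for each row, row after row: the turn, a rotation vector about the tool's x, y, z in degrees, then the shift along the tool's x, y, z in mm, then the opening, from 0 (shut) to 1 (fully open). In form: [wx, wy, wz, tx, ty, tz, fingers, wx, wy, wz, tx, ty, tz, fingers, ...]. A call has 1 to 12 rows; each row shifts and turns the commanded pose from where the row before left it, along the tool's axes as they then stand; what a row does not reach is not made up. A row lasts 1/8 s, in which the tool goes at most 62.5 mm and 10.7 degrees, less where a joint would pass 70% of its speed; a pose out of reach is approached as far as the arm can. A call is refused whole if a number of a shift passes 62.5 or a number of a turn 10.7, either way. A call with a gripper value outside its range is refused whole. The fingers move at their own pace and stop on an object; "grip_force" is the grip in N (left out, the last holds). Time passes only in rows, so rows that do not move let the fingers close. It gives the time, the measured TCP pose, the force and the opening at its end, in the units of the state.
- get_state(): the state, without advancing time (a new reading comes with each control period).
- get_image(name): name is "scene" or "top" or "wrist"; returns the picture (420x560x3 uint8, red, green, blue); there is no depth.
- calibration(name): a dict with "mtx" (3x3 intrinsics, pixels), "world_to_cam" (4x4, takes a point from world to camera coordinates); the wrist camera has in their place "hand_eye" (4x4, takes a point from camera to tool coordinates, whose origin is the TCP and whose axes are the flange's). Camera axes: x right, y down, z forward; pixel columns grow to the right and rows downward; lengths in m; the calibration is good to about 2 mm. The wrist camera is an equidistant fisheye: a pixel r from the principal point sees the ray r / f radians off the axis. A picture is of the moment at which its call begins: read the wrist's pose just before it. calibration takes no time and is no camera call.
- sign_off(): hands the job in, once; it reports no verdict.
The state is a dict: "clock": time; "qpos": joint angles; "qd": joint speeds; "effort": joint torques, N m; "position": TCP position; "ee_rot": TCP orientation; "contact_force": force on the tool from outside, world axes, zero at the start; "moment": the same for the moment, N m; "width": finger opening in m.
Only numpy, scipy, OpenCV 4.12 (cv2) and the standard library are available. Lean on these libraries where they do the work, as an engineer would, in place of code of your own. Each camera call takes 0.05 s, during which the arm holds its last target.

## Task

Press down the red side tab of the parcel chute's yellow spring flap with one fingertip so that the flap swings open, and keep it held open while another fingertip pushes the small carton along the deck and under the flap, until it slides down into the catch tray. The carton must not be used to shove the flap open, and must not be lifted. Then let the flap close and leave everything else on the table where it is.

Things in the scene. Friction and masses are not known exactly. Their poses are not given: they have to be found in the camera images.
- chute: Fixed metal parcel chute. Origin on the table below the flap's hinge line, mid-width; +x is the push direction (into the chute), +y the tab's side, z up. Level deck, top 64 mm above the table, from x = -200 to -20 mm, with rails 8 mm high; lane 64 mm wide. Side cheeks, y = 36 to 40 mm either side, stand 159 mm high from x = -6 to 74 mm, the hinge rod between them.
- flap (a joint): Opening angle of the yellow flap, rad: 0 hanging closed, 0.8 at its stop. Hinge rod level across the mouth, 149 mm above the table; flap 75 mm high, 62 mm wide, swings inwards (chute +x) and up. The carton passes freely from 0.6 rad, best at 0.7. A spring shuts it: pressing the tab takes 3 to 9 N. Tab and flap are one rigid piece.
- flap_tab (a point): Middle of the red tab's upper face; plate 120 x 44 mm, beside the deck (chute y = 42 to 86 mm). Flap closed: it slopes 0.7 rad, rising towards the robot, chute x = -85 to -177 mm, 118 to 196 mm above the table. It turns with the flap; at 0.7 rad it is level, upper face 71 mm above the table, chute x = -165 to -45 mm, so a fingertip can slide along it and keep it down.
- carton_center (a point): Centre (half-way up) of the small brown carton, 100 mm long (its x, roughly along chute x), 50 wide, 20 high, about 0.1 kg, lying flat on the deck, leading end just before the closed flap. When more than half of it overhangs the deck's end (chute x = -20 mm) it tips and slides down by itself.
- chute_mouth (a point): Point on deck level under the hinge line, in the middle of the lane: chute (0, 0, 64 mm).
- tray_floor (a point): Middle of the open catch tray's floor: chute (105, 0, 6 mm). A smooth slide, 45 then 22 degrees, leads down from the deck's end to the floor, which runs from chute x = 62 to 169 mm, 72 mm wide; walls 70 mm high.
- bookend: Bystander: dark cast-iron L-shaped bookend, 100 x 80 x 116 mm high, origin at its underside.
- staple_remover: Bystander: blue plastic staple remover, 55 x 30 x 32 mm high, origin at its underside.
- jar: Bystander: squat brown glass jar with cork, 68 mm across, 78 mm high, origin at its underside.
- stamp: Bystander: wooden hand stamp, 60 x 30 mm, 66 mm high, origin at its underside.
- tape_roll: Bystander: roll of brown tape lying flat, 90 mm across, 48 mm high, origin at its underside.
- big_carton: Bystander: larger carton, 120 x 90 x 60 mm high, origin at its underside.
There are look-alikes about, which are no part of the job. What is meant by the part that bears carton_center is not blue, and is the larger of those in its own colour.

How it is judged:
On the way, in this order (a step that is already met when the one before it is completed fails the run):
1. a fingertip holds the flap open by its tab while the carton is still wholly outside (value of joint flap above 0.5 rad and contact force between the fingers and flap above 0.5 N and x of carton_center in the frame of chute below -0.045 m), for 0.1 s.
2. the carton's leading end is under the flap, which a finger still holds open (value of joint flap above 0.5 rad and contact force between the fingers and flap above 0.5 N and x of carton_center in the frame of chute above -0.038 m), for 0.03 s.
At the end, for the whole second after the job is handed in: The carton rests in the chute's catch tray behind the flap (its centre 30 to 170 mm past the hinge line and less than 45 mm above the table, at rest), the flap is closed (below 0.06 rad), and the bystanders are within 25 mm of where they stood (x of carton_center in the frame of chute between 0.03 and 0.17 m and y of carton_center in the frame of chute between -0.036 and 0.036 m and z of carton_center in the frame of chute below 0.045 m and linear speed of carton below 0.02 m/s and value of joint flap below 0.06 rad); the robot touches nothing.
It fails at once if the carton shoves the flap, or the flap is let down on it (over 3 N between them) (contact force between carton and flap above 3 N).
It fails at once if the carton is lifted more than 15 mm off the deck (z of carton_center in the frame of chute above 0.089 m).
It fails at once if a bystander is moved more than 25 mm (distance of any of bookend, staple_remover, jar, stamp, tape_roll, big_carton from where it was at the start of the episode above 0.025 m).
It also fails if it takes over 35 s, if anything falls off the work surface, if the arm or the gripper's body presses on something with over 40 N, if the wrist force passes 120 N, or if a joint passes its speed limit or range.

## Working session

There is one attempt and no reset: what is moved stays moved. The work goes in short steps, Python scripts to look and compute and a tool call to move; the robot and the scene stay as the last step left them, time stands still between calls to the robot, and variables do not carry over. Pictures are saved under pics/ and viewed, and the job is handed in when it is done.

Besides the shell and the picture viewer there is one more tool, called after "Call:" as name(argument=value, ...) on one line, values as JSON. drive_tool: Moves the arm, as the interface text tells. Its arguments: {"type":"object","properties":{"targets":{"type":"array"},"grip_force":{"type":"number"}},"required":["targets"]}

```bash
mkdir -p pics; python3 - <<'E'
from rig import *
import cv2, numpy as np
s=get_state(); print(s)
for n in ["scene","top","wrist"]:
    im=get_image(n); cv2.imwrite(f"pics/{n}0.png",im[:,:,::-1])
    c=calibration(n); print(n,{k:np.round(v,4).tolist() for k,v in c.items()})
E
```

```text
{'clock': 0.0, 'qpos': array([ 1.07198180e+00,  2.76637658e-01,  1.50616366e+00, -5.22284670e-06,
        1.36067935e+00, -1.20986395e-01]), 'qd': array([ 3.09343994e-04,  3.61722840e-04, -3.15324357e-05, -6.55954596e-05,
        3.54476976e-04,  5.20484685e-04]), 'effort': array([ 1.12736740e-03, -4.16764069e+01, -2.45800728e+01,  1.22748920e-04,
        1.06725219e-02,  1.76278864e-06]), 'position': array([0.21186164, 0.5339728 , 0.23040321]), 'ee_rot': array([-2.85457466e-04,  1.87791772e-01,  9.82208409e-01, -8.99820995e-04]), 'contact_force': array([0.16750338, 0.66664768, 0.41974445]), 'moment': array([-0.01909795,  0.01328113,  0.03638608]), 'width': 0.08530094497678857}
scene {'mtx': [[393.8793, 0.0, 282.9341], [0.0, 393.8793, 208.2182], [0.0, 0.0, 1.0]], 'world_to_cam': [[0.7074, 0.7068, 0.0062, -0.4855], [0.5931, -0.5888, -0.5491, -0.1981], [-0.3845, 0.3921, -0.8357, 1.1516], [0.0, 0.0, 0.0, 1.0]]}
top {'mtx': [[407.4447, 0.0, 277.4931], [0.0, 407.4447, 209.3456], [0.0, 0.0, 1.0]], 'world_to_cam': [[-0.0257, -0.9997, 0.0037, 0.126], [-0.9776, 0.0243, -0.2092, 0.586], [0.209, -0.009, -0.9779, 1.0945], [0.0, 0.0, 0.0, 1.0]]}
wrist {'mtx': [[325.1923, 0.0, 278.7349], [0.0, 325.1923, 208.8672], [0.0, 0.0, 1.0]], 'hand_eye': [[0.0006, -0.9537, -0.3007, 0.0766], [1.0, 0.0001, 0.0017, 0.0011], [-0.0016, -0.3007, 0.9537, -0.1426], [0.0, 0.0, 0.0, 1.0]]}
```

View pics/scene0.png

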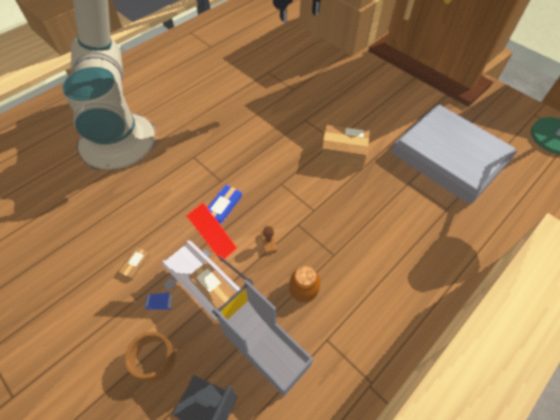

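View pics/top0.png

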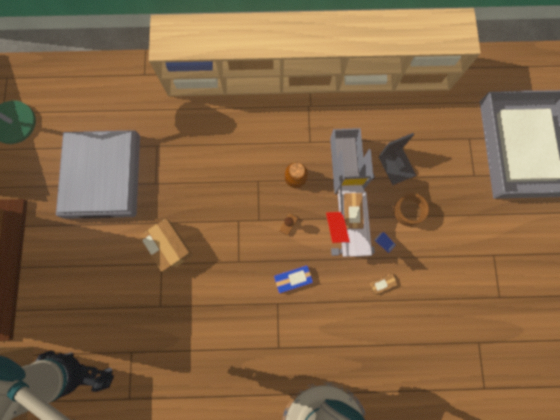

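View pics/wrist0.png

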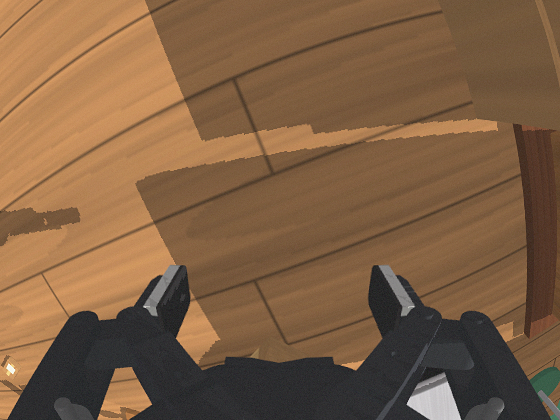

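```bash
python3 - <<'E'
import cv2
a=cv2.imread("pics/top0.png")[110:280,260:440]; cv2.imwrite("pics/topz.png",cv2.resize(a,None,fx=3.5,fy=3.5,interpolation=cv2.INTER_CUBIC))
a=cv2.imread("pics/scene0.png")[180:400,120:320]; cv2.imwrite("pics/scenez.png",cv2.resize(a,None,fx=2.7,fy=2.7,interpolation=cv2.INTER_CUBIC))
E
```

```text
(no output)
```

View pics/topz.png

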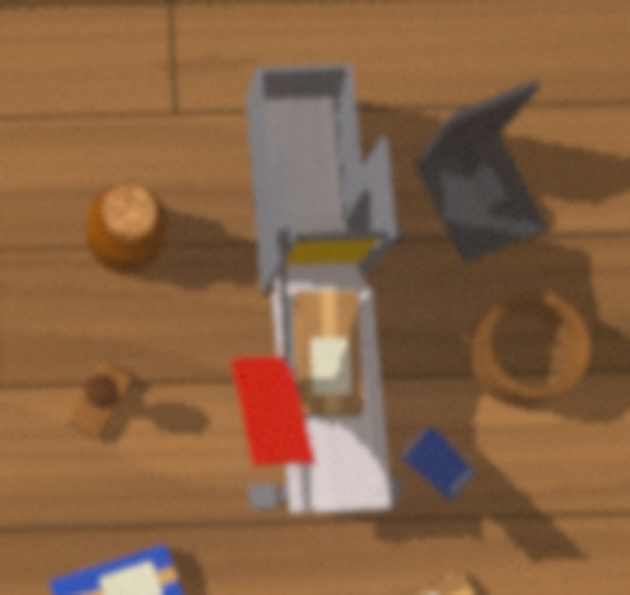

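View pics/scenez.png

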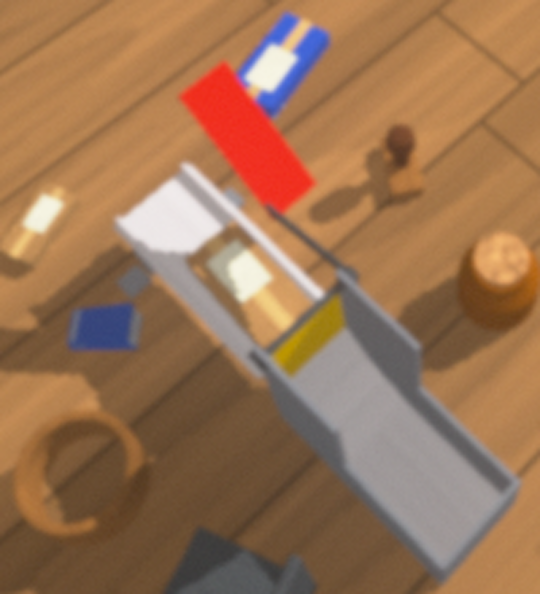

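```bash
cat > h.py <<'E'
from rig import *
import cv2, numpy as np
from scipy.optimize import least_squares
def ray(n,uv):
    c=calibration(n);T=c["world_to_cam"];d=np.linalg.inv(c["mtx"])@[uv[0],uv[1],1]
    R=T[:3,:3];return -R.T@T[:3,3],R.T@d
def onz(n,uv,z):
    o,d=ray(n,uv);return o+d*(z-o[2])/d[2]
def proj(n,P):
    c=calibration(n);T=c["world_to_cam"];q=T[:3,:3]@P+T[:3,3];q=c["mtx"]@q;return q[:2]/q[2]
def c2w(p,P): # p=(x,y,yaw)
    P=np.asarray(P,float);c,s=np.cos(p[2]),np.sin(p[2]);return np.array([p[0]+c*P[0]-s*P[1],p[1]+s*P[0]+c*P[1],P[2]])
def w2c(p,P):
    c,s=np.cos(p[2]),np.sin(p[2]);d=P[0]-p[0],P[1]-p[1];return np.array([c*d[0]+s*d[1],-s*d[0]+c*d[1],P[2]])
E
python3 - <<'E'
from h import *
res=[]
for n in ["top","scene"]:
    a=cv2.imread(f"pics/{n}0.png"); b,g,r=[a[:,:,i].astype(int) for i in range(3)]
    m=((r>150)&(g<70)&(b<70)).astype(np.uint8)
    cs,_=cv2.findContours(m,cv2.RETR_EXTERNAL,cv2.CHAIN_APPROX_NONE); c=max(cs,key=cv2.contourArea)
    q=cv2.approxPolyDP(c,6,True)[:,0]; print(n,cv2.contourArea(c),q.tolist())
T=[(-.085,.086,.118),(-.085,.042,.118),(-.177,.042,.196),(-.177,.086,.196)]
z=lambda X,Y:(260+X/3.5,110+Y/3.5); s=lambda X,Y:(120+X/2.7,180+Y/2.7)
obs=[("top",z(232,358),T[0]),("top",z(282,358),T[1]),("top",z(313,463),T[2]),("top",z(255,466),T[3]),
("scene",s(315,184),T[0]),("scene",s(275,216),T[1]),("scene",s(180,97),T[2]),("scene",s(228,62),T[3])]
f=lambda p:np.concatenate([proj(n,c2w(p,P))-uv for n,uv,P in obs])
for sel in (slice(0,4),slice(4,8),slice(0,8)):
    g=lambda p:np.concatenate([proj(n,c2w(p,P))-uv for n,uv,P in obs[sel]])
    R=least_squares(g,[.5,-.05,0]); print(np.round(R.x,4),np.round(R.fun,1))
p=R.x
for nm,P in dict(deckR_L=(-.2,.036,.072),deckR_R=(-.2,-.036,.072),trayL=(.171,.04,.07),trayR=(.171,-.04,.07),cheek=(-.006,-.038,.159)).items():
    print(nm,[np.round((np.array(proj(n,c2w(p,P)))-o)*k).tolist() for n,o,k in (("top",(260,110),3.5),("scene",(120,180),2.7))])
# carton corners top face (z=.084)
for n,uv in [("top",z(293,290)),("top",z(357,292)),("top",z(361,413)),("top",z(303,411)),("scene",s(203,262)),("scene",s(243,232)),("scene",s(278,347))]:
    print(n,np.round(w2c(p,onz(n,uv,.084)),4))
E
```

```text
top 445.0 [[327, 213], [333, 242], [347, 241], [342, 215]]
scene 1025.0 [[202, 204], [188, 217], [224, 257], [234, 246]]
[ 0.6517 -0.1004  0.0301] [-0.9  0.6  1.1 -0.3  0.5 -0.2 -0.7 -0.1]
[ 0.6543 -0.1013  0.017 ] [ 1.1 -0.1  0.1  1.7 -0.3 -0.8 -0.8 -1. ]
[ 0.6531 -0.1009  0.0222] [-1.  -0.2  1.  -0.9  0.1 -0.9 -1.1 -0.9  0.6 -0.6 -0.3  1.3 -0.9 -1.1
 -1.5 -1.3]
deckR_L [[296.0, 510.0], [184.0, 162.0]]
deckR_R [[387.0, 505.0], [114.0, 218.0]]
trayL [[254.0, 68.0], [520.0, 479.0]]
trayR [[349.0, 64.0], [442.0, 567.0]]
cheek [[391.0, 236.0], [255.0, 345.0]]
top [-0.0256  0.0257  0.084 ]
top [-0.0296 -0.0255  0.084 ]
top [-0.1278 -0.0197  0.084 ]
top [-0.124   0.0259  0.084 ]
scene [-0.1128 -0.0125  0.084 ]
scene [-0.1099  0.0257  0.084 ]
scene [-0.0197 -0.0172  0.084 ]
```

Call:
drive_tool(targets=[0,0,-7.7,0,0,-17,0.6,0,0,-7.7,0,0,-17,0.6,0,0,-7.7,0,0,-17,0.6,0,0,0,-25,-55,0,0.6,0,0,0,-25,-55,0,0.6,0,0,0,-25,-55,0,0.6,0,0,0,-25,-55,0,0.6,0,0,0,-25,-55,0,0.6,0,0,0,-25,-55,0,0.6,0,0,0,-25,-55,0,0.6,0,0,0,-25,-55,0,0.6,0,0,0,-25,-55,0,0.6])

```text
clock: 1.65
position: [0.45, 0.0435, 0.2823]
ee_rot: [0.0, -0.013, 1.0, 0.0]
contact_force: [0.6, 0.0, -0.0]
width: 0.051
```

```bash
cat >> h.py <<'E'
from scipy.spatial.transform import Rotation as Ro
def Rt(s): q=s["ee_rot"]; return Ro.from_quat([q[1],q[2],q[3],q[0]]).as_matrix()
PC=np.array([.6531,-.1009,.0222])
def rep(p=PC):
    s=get_state();R=Rt(s);print("t",round(s["clock"],3),"chute mm",np.round(w2c(p,s["position"])*1000,1),"toolx yaw-chute deg",round(np.degrees(np.arctan2(-R[1,0],-R[0,0])-p[2]),2),"tilt z",np.round(R[:,2],4),"F",np.round(s["contact_force"],2),"w",round(s["width"],4));return s
E
python3 - <<'E'
from h import *
s=rep(); im=get_image("wrist"); cv2.imwrite("pics/w1.png",im[:,:,::-1])
np.savez("w1.npz",p=s["position"],R=Rt(s))
E
```

```text
t 1.65 chute mm [-199.8  148.9  282.3] toolx yaw-chute deg 0.17 tilt z [ 4.e-04  5.e-04 -1.e+00] F [ 0.56  0.   -0.04] w 0.051
```

View pics/w1.png

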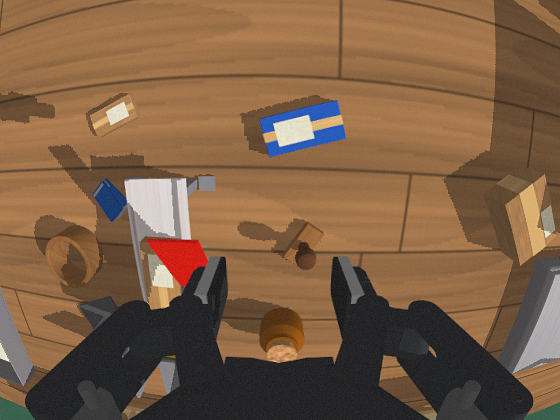

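Call:
drive_tool(targets=[0,0,0,0,-60,0,0.6,0,0,0,0,-59,0,0.6,0,0,0,0,0,0,0.6])

```text
clock: 2.08
position: [0.4526, -0.0771, 0.2818]
ee_rot: [-0.0, -0.009, 1.0, -0.001]
contact_force: [-0.3, 0.3, -0.2]
width: 0.0513
```

```bash
python3 - <<'E'
from h import *
s=rep(); im=get_image("wrist"); cv2.imwrite("pics/w2.png",im[:,:,::-1])
np.savez("w2.npz",p=s["position"],R=Rt(s))
E
```

```text
t 2.075 chute mm [-200.    28.2  281.8] toolx yaw-chute deg -0.19 tilt z [-8.0e-04 -1.1e-03 -1.0e+00] F [-0.33  0.25 -0.21] w 0.0513
```

View pics/w2.png

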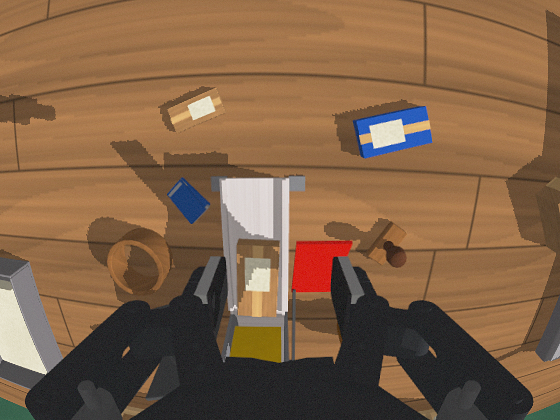

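```bash
cat >> h.py <<'E'
def wray(f,uv):
    d=np.load(f);c=calibration("wrist");K=c["mtx"];H=c["hand_eye"]
    a=(np.array(uv)-K[:2,2])/K[0,0];r=np.linalg.norm(a)+1e-12
    v=np.append(a/r*np.sin(r),np.cos(r));return d["p"]+d["R"]@H[:3,3],d["R"]@H[:3,:3]@v
def wz(f,uv,z):
    o,v=wray(f,uv);return o+v*(z-o[2])/v[2]
E
python3 - <<'E'
from h import *
a=cv2.imread("pics/w2.png")[170:380,190:370]; cv2.imwrite("pics/w2z.png",cv2.resize(a,None,fx=2.85,fy=2.85,interpolation=cv2.INTER_CUBIC))
for nm,uv,z in [("rearL",(219,179),.072),("rearR",(289,179),.072),("frontL",(230,314),.072),("frontR",(287,312),.072),("cart tl",(237,241),.084),("cart tr",(279,242),.084),("ll",(240,316),.084),("lr",(277,316),.084),
("tabfarL",(295,290),.118),("tab rearL",(295,241),.196),("tab rearR",(352,241),.196)]:
    print(nm,np.round(w2c(PC,wz("w2.npz",uv,z))*1000,1))
E
```

```text
rearL [-200.2  -37.5   72. ]
rearR [-199.6   40.8   72. ]
frontL [-18.7 -35.8  72. ]
frontR [-23.   39.8  72. ]
cart tl [-130.3  -18.5   84. ]
cart tr [-129.2   29.5   84. ]
ll [-24.6 -20.8  84. ]
lr [-25.3  26.7  84. ]
tabfarL [-86.   46.9 118. ]
tab rearL [-178.3   41.7  196. ]
tab rearR [-177.7   86.2  196. ]
```

View pics/w2z.png

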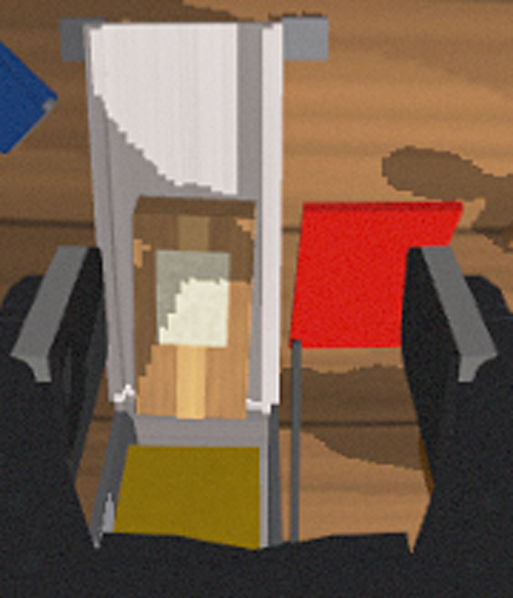

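Call:
drive_tool(targets=[0,0,0,-50,6,0,0.6,0,0,0,0,0,40,0.6,0,0,0,0,0,42,0.6,0,0,0,0,0,0,0.6])

```text
clock: 2.62
position: [0.4998, -0.0638, 0.1974]
ee_rot: [-0.004, -0.014, 1.0, 0.001]
contact_force: [0.5, -0.0, 0.7]
width: 0.0512
```

```bash
python3 - <<'E'
from h import *
s=rep(); im=get_image("wrist"); cv2.imwrite("pics/w3.png",im[:,:,::-1])
E
```

```text
t 2.625 chute mm [-152.4   40.5  197.4] toolx yaw-chute deg 0.31 tilt z [-0.0078  0.0029 -1.    ] F [ 0.55 -0.02  0.67] w 0.0512
```

View pics/w3.png

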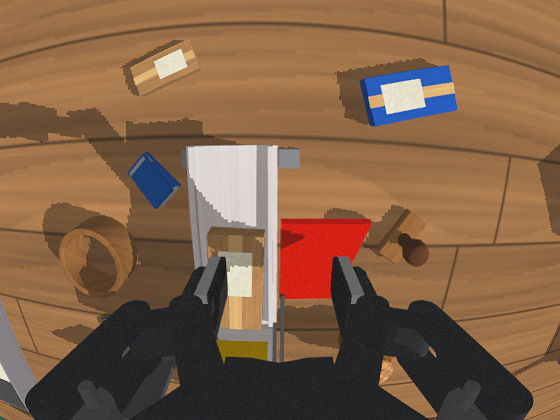

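Call:
drive_tool(targets=[0,0,0,0,0,0,0.6,0,0,0,0,0,0,0.6])

```text
clock: 2.92
position: [0.5036, -0.0663, 0.2022]
ee_rot: [0.002, -0.013, 1.0, -0.0]
contact_force: [0.0, 0.1, -0.1]
width: 0.0513
```

```bash
python3 - <<'E'
from h import *
s=rep();print(s["qd"])
E
```

```text
t 2.925 chute mm [-148.7   37.9  202.2] toolx yaw-chute deg 0.2 tilt z [ 3.7e-03 -8.0e-04 -1.0e+00] F [ 0.04  0.1  -0.1 ] w 0.0513
[-0.00717974  0.00090908  0.00960134 -0.00143337 -0.00436792 -0.00034021]
```

Call:
drive_tool(targets=[0,0,0,0,-4,10,0.6,0,0,0,0,0,15,0.6,0,0,0,0,0,15,0.6,0,0,0,0,0,15,0.6,0,0,0,0,0,15,0.6,0,0,0,0,0,15,0.6,0,0,0,0,0,0,0.6,0,0,0,0,0,0,0.6])

```text
clock: 3.92
position: [0.5031, -0.0704, 0.1155]
ee_rot: [0.0, -0.013, 1.0, 0.0]
contact_force: [2.8, 0.4, 3.1]
width: 0.0513
```

```bash
python3 - <<'E'
from h import *
s=rep(); im=get_image("wrist"); cv2.imwrite("pics/w4.png",im[:,:,::-1])
im=get_image("scene"); cv2.imwrite("pics/s4.png",cv2.resize(im[150:400,100:350,::-1],None,fx=2.3,fy=2.3))
E
```

```text
t 3.925 chute mm [-149.3   33.9  115.5] toolx yaw-chute deg 0.18 tilt z [ 0.001  0.    -1.   ] F [2.75 0.35 3.05] w 0.0513
```

View pics/w4.png

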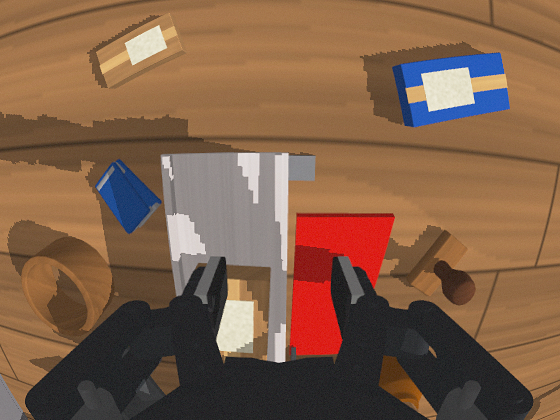

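View pics/s4.png

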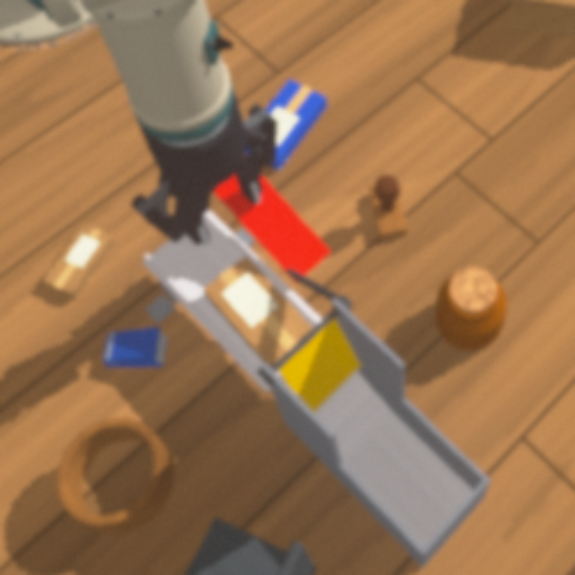

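```bash
python3 - <<'E'
from h import *
s=get_state(); np.savez("w4.npz",p=s["position"],R=Rt(s))
a=cv2.imread("pics/w4.png")[140:380,150:410]; cv2.imwrite("pics/w4z.png",cv2.resize(a,None,fx=2.4,fy=2.4,interpolation=cv2.INTER_CUBIC))
for uv in [(270,267),(232,266)]:
  for z in(.064,.084): print(np.round(w2c(PC,wz("w4.npz",uv,z))*1000,1))
for uv in [(290,154),(164,156)]: print(np.round(w2c(PC,wz("w4.npz",uv,.072))*1000,1))
E
```

```text
[-123.    29.3   64. ]
[-133.5   29.8   84. ]
[-123.4    3.6   64. ]
[-133.9    6.8   84. ]
[-199.7   41.4   72. ]
[-199.6  -34.    72. ]
```

View pics/w4z.png

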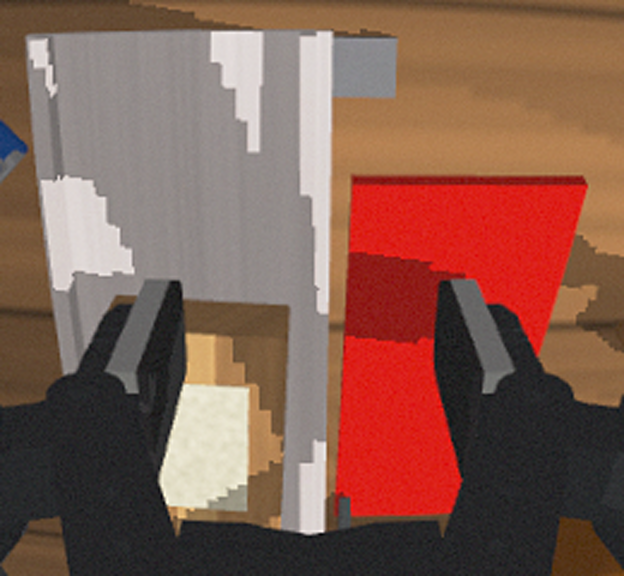

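Call:
drive_tool(targets=[0,0,0,0,0,10,0.6,0,0,0,0,0,10,0.6,0,0,0,0,0,10,0.6,0,0,0,0,0,4,0.6,0,0,0,0,0,0,0.6,0,0,0,0,0,0,0.6])

```text
clock: 4.78
position: [0.5016, -0.0703, 0.0811]
ee_rot: [-0.001, -0.013, 1.0, 0.0]
contact_force: [1.1, -0.3, 4.4]
width: 0.0513
```

```bash
cat >> h.py <<'E'
def ang(f,uv,xz=(-.177,.047)):
    # flap angle from a pixel on tab rear edge: ray meets plane through edge at that angle
    from scipy.optimize import brentq
    o,v=wray(f,uv)
    def g(a):
        c,s=np.cos(a),np.sin(a); x=xz[0]*c-xz[1]*s if 0 else xz[0]*c+ -xz[1]*s; z=xz[0]*s+xz[1]*c
        P=w2c(PC,o+v*((.149+z)-o[2])/v[2]); return P[0]-x
    A=np.linspace(-.1,1.0,111);G=[g(a) for a in A]
    return [round(brentq(g,A[i],A[i+1]),3) for i in range(110) if G[i]*G[i+1]<0]
E
python3 - <<'E'
from h import *
print(ang("w2.npz",(300,241)),ang("w4.npz",(340,214)))
s=rep(); np.savez("w5.npz",p=s["position"],R=Rt(s))
im=get_image("wrist"); cv2.imwrite("pics/w5.png",im[:,:,::-1])
r,g,b=[im[:,:,i].astype(int) for i in range(3)]
m=(r>110)&(g<60)&(b<60)
for u in (320,340,360):
    v=np.where(m[:,u])[0]; print(u,v.min(),ang("w5.npz",(u,v.min())))
E
```

```text
[0.01] [0.379, 0.786]
t 4.775 chute mm [-150.8   34.    81.1] toolx yaw-chute deg 0.2 tilt z [-2.2e-03  2.0e-04 -1.0e+00] F [ 1.06 -0.35  4.4 ] w 0.0513
320 233 [0.61, 0.665]
340 233 [0.603, 0.673]
360 233 [0.593, 0.683]
```

View pics/w5.png

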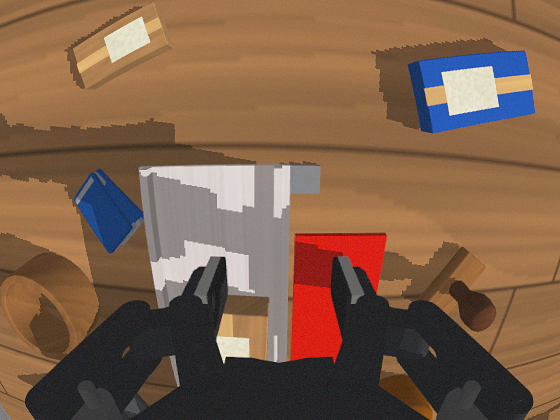

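Call:
drive_tool(targets=[0,0,0,0,0,6,0.6,0,0,0,0,0,5,0.6,0,0,0,0,0,0,0.6,0,0,0,0,0,0,0.6,0,0,0,-6,0,0,0.6,0,0,0,-6,0,0,0.6,0,0,0,-6,0,0,0.6,0,0,0,-6,0,0,0.6,0,0,0,0,0,0,0.6])

```text
clock: 5.95
position: [0.5275, -0.0697, 0.0703]
ee_rot: [0.0, -0.013, 1.0, 0.0]
contact_force: [-0.5, 0.6, 3.1]
width: 0.0516
```

```bash
python3 - <<'E'
from h import *
s=rep(); np.savez("w6.npz",p=s["position"],R=Rt(s))
im=get_image("wrist"); cv2.imwrite("pics/w6.png",im[:,:,::-1])
r,g,b=[im[:,:,i].astype(int) for i in range(3)]
m=(r>110)&(g<60)&(b<60)
for u in (320,340,360):
    v=np.where(m[:,u])[0]; print(u,v.min(),ang("w6.npz",(u,v.min())))
im=get_image("scene"); cv2.imwrite("pics/s6.png",cv2.resize(im[150:400,100:350,::-1],None,fx=2.3,fy=2.3))
E
```

```text
t 5.95 chute mm [-124.9   34.    70.3] toolx yaw-chute deg 0.18 tilt z [ 1.e-03  1.e-04 -1.e+00] F [-0.55  0.62  3.06] w 0.0516
320 190 [0.305, 0.711]
340 190 [0.306, 0.709]
360 190 [0.307, 0.705]
```

View pics/w6.png

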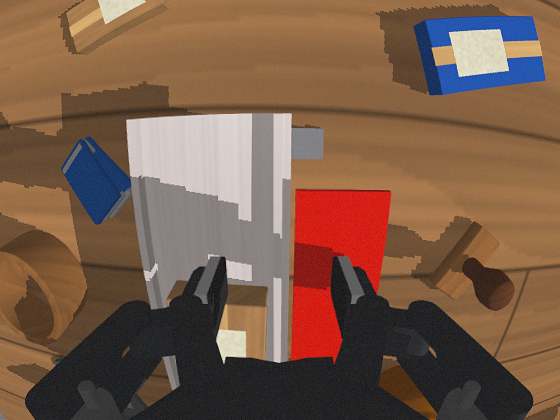

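View pics/s6.png

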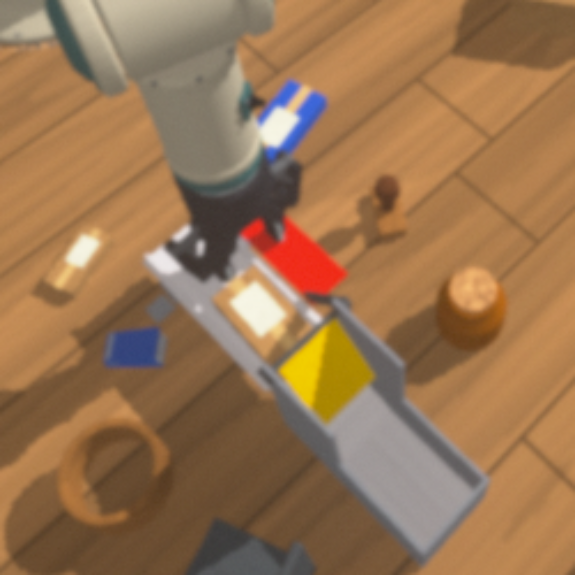

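Call:
drive_tool(targets=[0,0,0,-6,0,0,0.6,0,0,0,-6,0,0,0.6,0,0,0,-6,0,0,0.6,0,0,0,-6,0,0,0.6,0,0,0,0,0,0,0.6])

```text
clock: 6.68
position: [0.5519, -0.0692, 0.0705]
ee_rot: [0.001, -0.013, 1.0, -0.0]
contact_force: [-1.4, -0.4, 5.0]
width: 0.0514
```

```bash
python3 - <<'E'
from h import *
s=rep(); np.savez("w7.npz",p=s["position"],R=Rt(s))
im=get_image("wrist"); cv2.imwrite("pics/w7.png",im[:,:,::-1])
r,g,b=[im[:,:,i].astype(int) for i in range(3)]
m=(r>110)&(g<60)&(b<60)
for u in (320,340,360):
    v=np.where(m[:,u])[0]; print(u,v.min(),ang("w7.npz",(u,v.min())))
im=get_image("scene"); cv2.imwrite("pics/s7.png",cv2.resize(im[150:400,100:350,::-1],None,fx=2.3,fy=2.3))
E
```

```text
t 6.675 chute mm [-100.5   33.9   70.5] toolx yaw-chute deg 0.18 tilt z [ 0.002 -0.    -1.   ] F [-1.42 -0.44  5.02] w 0.0514
320 134 [-0.022, 0.693]
340 135 [-0.022, 0.696]
360 136 [-0.022, 0.698]
```

View pics/w7.png

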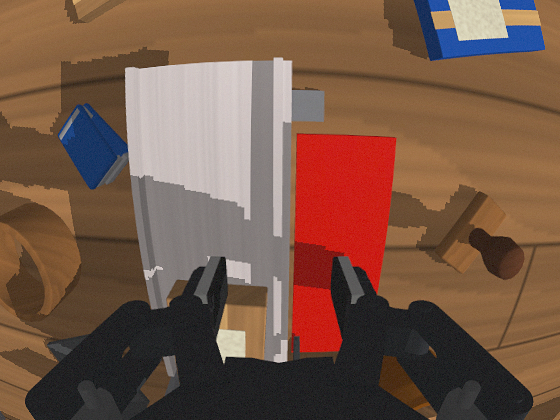

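View pics/s7.png

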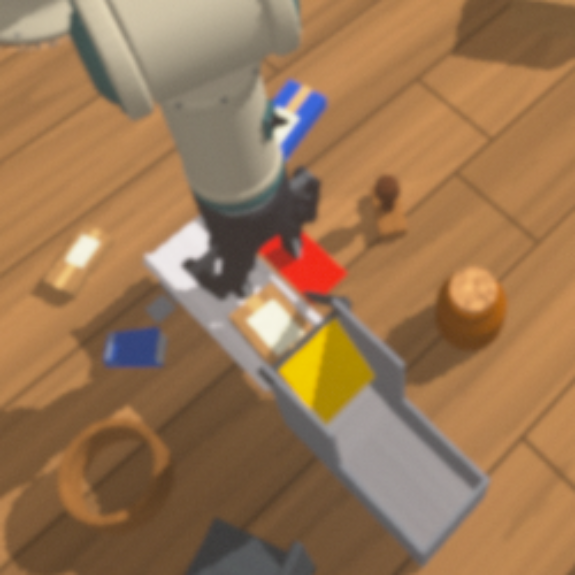

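Call:
drive_tool(targets=[0,0,0,-6,0,0,0.6,0,0,0,-6,0,0,0.6,0,0,0,-6,0,0,0.6,0,0,0,-6,0,0,0.6,0,0,0,-5,0,0,0.6,0,0,0,0,0,0,0.6,0,0,0,0,0,0,0.6])

```text
clock: 7.65
position: [0.5805, -0.0684, 0.0706]
ee_rot: [0.001, -0.013, 1.0, -0.0]
contact_force: [-1.6, 0.1, 4.6]
width: 0.0507
```

```bash
python3 - <<'E'
from h import *
s=rep(); np.savez("w8.npz",p=s["position"],R=Rt(s))
im=get_image("wrist"); cv2.imwrite("pics/w8.png",im[:,:,::-1])
r,g,b=[im[:,:,i].astype(int) for i in range(3)]
m=(r>110)&(g<60)&(b<60)
for u in (320,340,360):
    v=np.where(m[:,u])[0]; print(u,v.min(),ang("w8.npz",(u,v.min())))
im=get_image("scene"); cv2.imwrite("pics/s8.png",cv2.resize(im[150:400,100:350,::-1],None,fx=2.3,fy=2.3))
E
```

```text
t 7.65 chute mm [-71.8  34.1  70.6] toolx yaw-chute deg 0.17 tilt z [ 0.002  0.    -1.   ] F [-1.57  0.13  4.55] w 0.0507
320 65 [0.677]
340 66 [0.677]
360 67 [0.676]
```

View pics/w8.png

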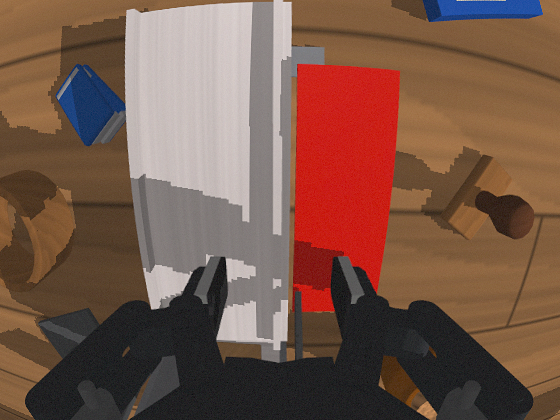

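View pics/s8.png

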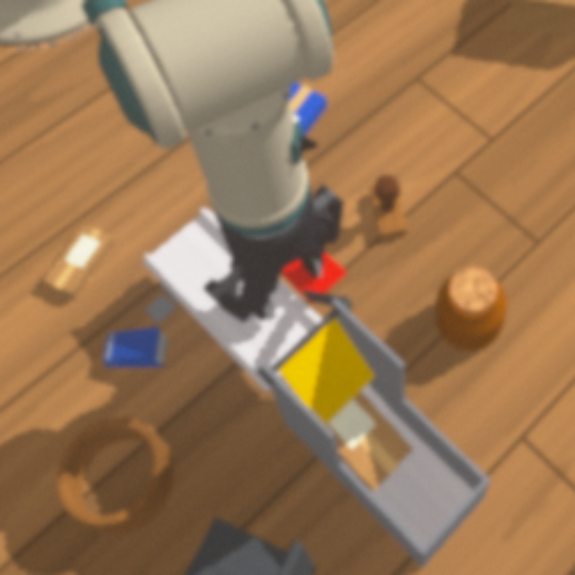

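Call:
drive_tool(targets=[0,0,0,0,0,0,0.6,0,0,0,0,0,0,0.6,0,0,0,0,0,0,0.6])

```text
clock: 8.12
position: [0.5805, -0.0684, 0.0708]
ee_rot: [0.001, -0.013, 1.0, -0.0]
contact_force: [-0.8, 0.2, 4.6]
width: 0.0512
```

```bash
python3 - <<'E'
from h import *
im=get_image("scene"); cv2.imwrite("pics/s9.png",cv2.resize(im[280:380,210:330,::-1],None,fx=5,fy=5,interpolation=cv2.INTER_CUBIC))
t=get_image("top"); cv2.imwrite("pics/t9.png",cv2.resize(t[110:280,260:440,::-1],None,fx=3.5,fy=3.5,interpolation=cv2.INTER_CUBIC))
for X,Y in [(410,455),(378,488),(375,400)]: print(np.round(w2c(PC,onz("scene",(100+X/2.3,150+Y/2.3),.03))*1000))
E
```

```text
[104.  14.  30.]
[104. -25.  30.]
[47. 27. 30.]
```

View pics/s9.png

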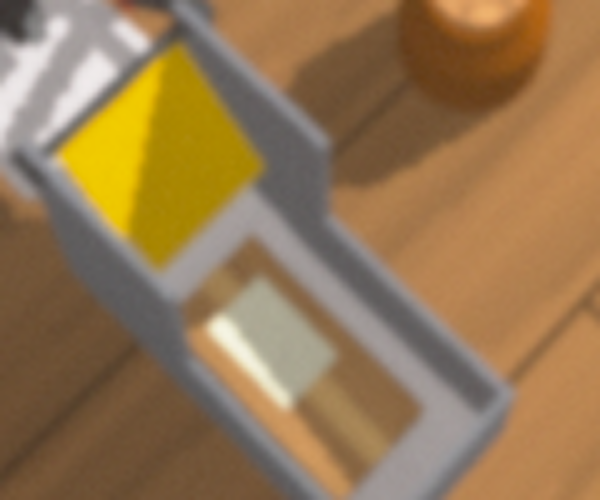

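View pics/t9.png

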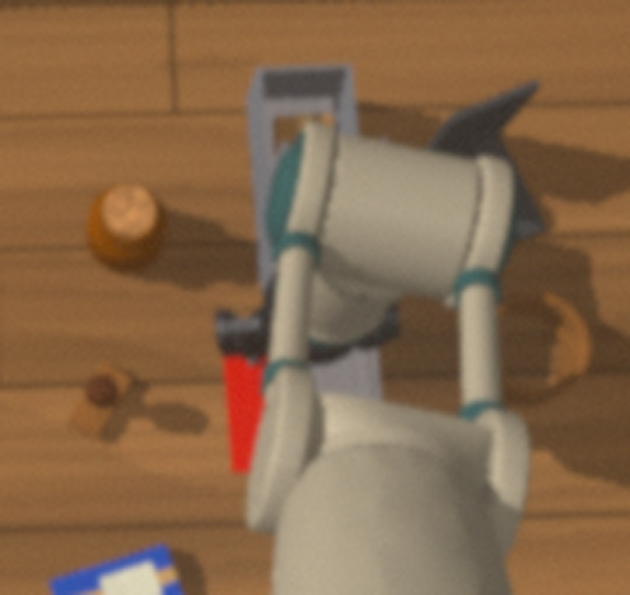

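Call:
drive_tool(targets=[0,0,0,16,0,0,0.6,0,0,0,16,0,0,0.6,0,0,0,16,0,0,0.6,0,0,0,16,0,0,0.6,0,0,0,12,0,0,0.6,0,0,0,0,0,-10,0.6,0,0,0,0,0,-15,0.6,0,0,0,0,0,-15,0.6,0,0,0,0,0,-15,0.6,0,0,0,0,0,-15,0.6,0,0,0,0,0,-15,0.6,0,0,0,0,0,-15,0.6])

```text
clock: 9.72
position: [0.5054, -0.0704, 0.1718]
ee_rot: [0.002, -0.012, 1.0, -0.0]
contact_force: [4.2, -0.1, 1.4]
width: 0.0513
```

Call:
drive_tool(targets=[0,0,0,0,0,-20,0.6,0,0,0,0,0,-40,0.6,0,0,0,0,0,-50,0.6,0,0,0,20,40,-20,0.6,0,0,0,30,50,0,0.6,0,0,0,30,50,0,0.6,0,0,0,20,50,0,0.6,0,0,0,0,0,0,0.6,0,0,0,0,0,0,0.6])

```text
clock: 10.85
position: [0.3986, 0.1167, 0.3003]
ee_rot: [-0.0, -0.013, 1.0, -0.001]
contact_force: [0.7, 0.2, 0.8]
width: 0.0511
```

```bash
python3 - <<'E'
from h import *
s=rep()
im=get_image("scene"); cv2.imwrite("pics/s10.png",im[:,:,::-1])
t=get_image("top"); cv2.imwrite("pics/t10.png",cv2.resize(t[110:280,260:440,::-1],None,fx=3.5,fy=3.5,interpolation=cv2.INTER_CUBIC))
E
```

```text
t 10.85 chute mm [-249.6  223.2  300.3] toolx yaw-chute deg 0.24 tilt z [-3.e-04 -1.e-03 -1.e+00] F [0.73 0.21 0.79] w 0.0511
```

View pics/s10.png

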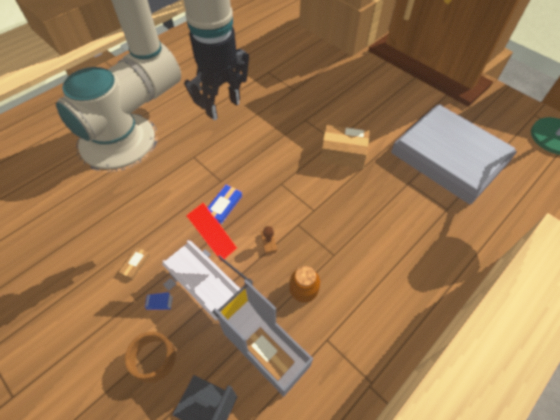

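View pics/t10.png

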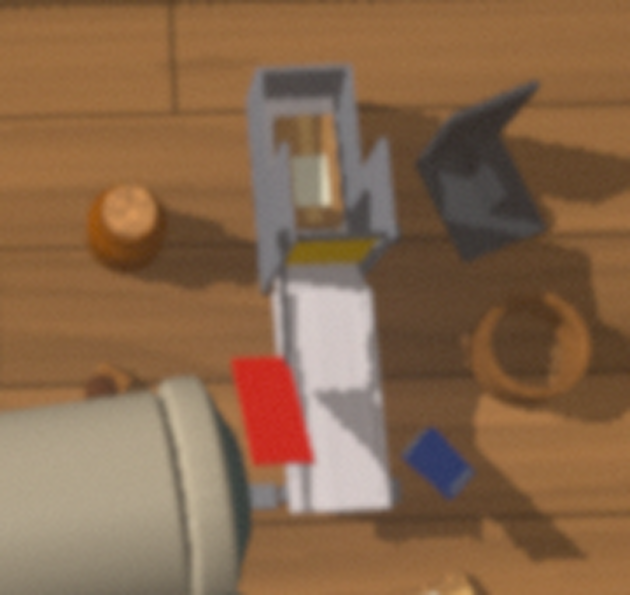

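```bash
python3 - <<'E'
from h import *
for X,Y in [(277,115),(335,113),(342,225),(293,222)]: print(np.round(w2c(PC,onz("top",(260+X/3.5,110+Y/3.5),.028))*1000))
a=cv2.imread("pics/scene0.png");b=cv2.imread("pics/s10.png")
for im in(a,b):
    m=((im[:,:,2]>150)&(im[:,:,1]<70)&(im[:,:,0]<70)).astype(np.uint8); c=max(cv2.findContours(m,0,1)[0],key=cv2.contourArea);print(cv2.contourArea(c),cv2.approxPolyDP(c,6,True)[:,0].tolist())
sign_off()
E
```

```text
[145.  16.  28.]
[144. -34.  28.]
[ 43. -31.  28.]
[48. 11. 28.]
1025.0 [[202, 204], [188, 217], [224, 257], [234, 246]]
1020.0 [[202, 204], [188, 216], [224, 257], [234, 246]]
the job is handed in; nothing more can be done
```

The carton is in the catch tray, the flap is closed again, and I have handed the job in. It took about 11 of the 35 s. `sign_off` reports no verdict, so what follows rests on my own checks.

**How it went:** One fingertip pressed the red tab down to about 0.70 rad. I then slid the gripper forward, so the other fingertip pushed the carton along the deck under the flap. At the last picture taken at the end of the push, the flap still measured about 0.68 rad and the tool force was about 5 N. The carton tipped and slid down into the tray. I then drew back along the tab and lifted slowly so the flap closed, and moved the arm clear.

**Last checks:**
- **Carton:** it lies flat in the tray, its centre at about chute (95, -10) mm. I did not measure its height or speed separately.
- **Flap:** the tab is back within 1 pixel of where it started in the scene picture, so the flap is closed.
- **Bystanders:** those in view look unmoved by eye in the last pictures; I did not measure them. In the zoomed top view the arm partly hid the stamp.
- **Robot:** it is clear of everything, with the fingertips about 0.30 m above the table.

**Disagreements:** my views of the chute's sideways position differed by 2 to 4 mm, which was within the clearance I left. My carton estimates differed by up to 15 mm between the first fixed-camera views. The wrist camera settled its rear end at about -124 mm before I pushed.

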